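# Turn the slate over onto its rest and clip it in

## Task

The small slate board lies face down on the table in front of its reclined wooden rest. Push it up against the front edge of the rest, tip it up on that side and over until it leans back against the rest with the slate face showing, then press it home so that the sprung clip at the top snaps over its upper edge. Leave it standing there by itself, squarely and roughly in the middle of the rest, and do not disturb the mug, the shaker or the spice jar.

Things in the scene. Friction and masses are not known exactly. Their poses are not given: they have to be found in the camera images.
- board: Square wooden board 126x126 mm, 18 thick, 0.25 to 0.4 kg, slate panel in its front, starts face down. Origin: centre of the front face; x, y along its edges; z out of its back (up at first). Sides square, with 2 mm chamfers along the front edges. Too wide to grasp as it lies; pushed against the rest, its free side can be lifted by friction on that side.
- board_back (a point): Centre of the board's plain back face (18 mm along the board's z from its origin); same axes as the board.
- rest: Fixed wooden rest: base plate 4 mm high, 150 wide; on it a panel 150 mm wide whose front face leans back 20 degrees from vertical. The panel plane meets the plate's top 15 mm behind the plate's front edge ('foot'; slope lengths count from there); the panel spans 28 to 118 mm up the slope. Origin: middle of the plate's front edge, on the table. x: horizontally backwards (the way to push), z up.
- rest_mid (a point): Point on the panel's front face, on its centre line, 63 mm up the slope from the foot: board_back comes to lie about here once the board stands on the base plate and leans on the panel. Axes as the rest's. Friction of all wood about 0.6, so a push of about 9 N towards the rest's front edge, kept up all the way round, holds the board's free side on the fingertips while they lift it in an arc.
- clip (a joint): Sprung steel clip 34 mm wide at the middle of the rest's top edge; angle in rad, 0 shut, up to 0.6 as its nose lifts. The spring shuts it (1 N at the nose shut, 2.5 N lifted). The board's top edge, pressed back by 5 to 15 N on the face about 80 mm above the table, lifts it to 0.2; once the board lies on the panel it falls back over the edge, below 0.1.
- clip_nose (a point): Lowest point of the clip's nose: shut, 20 mm out from the panel face, 119 mm up the slope (the leaning board's top edge is at 126 mm). From the nose a lead-in tongue runs out and up, to 36 mm from the panel face and 129 mm up the slope: keep the gripper's body clear of it. Tipped up but not pressed home, the board stands upright on its 18 mm edge, or against this tongue, short of flush.
- mug: Bystander: mug, two-tone, 101 mm high, 78 mm across, with a handle; origin at the middle of its underside.
- mill: Bystander: small shaker, 44 mm across, 90 mm high; origin at the middle of its underside.
- spice_jar: Bystander: glass spice jar with dark cap, 41 mm across, 105 mm high; origin at the middle of its underside.
There are look-alikes about, which are no part of the job. Several things have the shape of the board; the one meant has the colours described above.

How it is judged:
By the outcome, as a careful person would: the job done as asked, in the order asked, and still so for the second after the job is handed in, with the robot touching nothing.
It also fails if it takes over 69 s, if anything falls off the work surface, if the arm or the gripper's body presses on something with over 40 N, if the wrist force passes 120 N, or if a joint passes its speed limit or range.

## Robot

A 6-joint arm with a two-finger parallel gripper is mounted at the origin on a cart in front of the work surface, level with it; the furniture and walls round the work are solid. World frame = base frame: x ahead of the robot, y to its left, z up, the work surface at z = 0. Lengths are in m, angles in rad, forces in N, time in s.
With the tool pointing down it reaches from about 0.35 to 0.925 m from the base axis. Payload 6.4 kg.
Tool frame: the origin (TCP) lies midway between the tips of the shut fingers; the grasp point (between the pads) lies env.pinch_z behind it (env.pinch_z is the distance from the TCP to the grasp point, in m); z points along the fingers, y is the line along which they close (so a half turn about z gives the same grasp; the last joint's range is limited). The gripper opens to 85 mm and grips with 20 to 120 N. Pads are 22 mm wide; open, the fingers measure 114 mm over their backs; the gripper's body (76 mm by 85 mm) begins 54 mm behind the grasp point. The pads swing forward as they close: fully open they stand 13 mm farther back than shut.
Start: joints at [0.949, 0.245, 1.558, -0, 1.339, -0.174], TCP at [0.281, 0.586, 0.199] pointing down, gripper open.
Joint ranges: [-3.13, 3.13], [-1.02, 2.26], [0.13, 2.54], [-0.95, 4.09], [0.21, 2.88], [-2.74, 2.74]. Speed limits (rad/s): [2.57, 2.57, 3.14, 3.14, 3.14, 3.14].

## Interface

Orientations are given as a unit quaternion [w, x, y, z].
In Python, from workcell import env, viewer gives the robot as it stands. The module is installed in compiled form; this text tells all that it offers.
- The arm moves only by the shell command python3 -m inch 'ROWS' [OPENING] [FORCE]. ROWS is JSON, a list of rows, each a list of 2 entries, a list of its own where there are three numbers: the shift along the tool's x, y, z in units of 25 mm (1.0 is 25 mm), then the turn, a rotation vector about the tool's x, y, z in rad. In form: [[[tx, ty, tz], [rx, ry, rz]], ...]. A call has exactly 10 rows; each row is the pose to reach, as a shift and turn from the pose commanded when the call began, along the tool's axes at that moment; what a row does not reach only later rows make up. A row lasts 1/8 s, in which the tool goes at most 62.5 mm and 10.7 degrees, less where a joint would pass 70% of its speed; a pose out of reach is approached as far as the arm can. A call with a gripper value outside its range is refused whole. OPENING is the finger opening in mm, from 0 to 85.4, set as the call begins (- or left out, the last holds). The fingers move at their own pace and stop on an object; FORCE is the grip in N (left out, the last holds). Time passes only in rows, so rows that repeat a pose let the fingers close, or fill a call up. It gives the time, the measured TCP pose, the force, the opening and the grip force at its end, in the units of the state.
- env.read_state(): the state, without advancing time (a new reading comes with each control period).
- viewer.grab_frame(name): name is "side" or "top" or "wrist"; returns a dict with "frame" (400x640x3 uint8, blue, green, red), "mtx" (3x3 intrinsics, pixels), "pose" (4x4, takes a point from camera to world coordinates). Camera axes: x right, y down, z forward; pixel columns grow to the right and rows downward; lengths in m; the calibration is good to about 2 mm. The wrist camera is an equidistant fisheye: a pixel r from the principal point sees the ray r / f radians off the axis. A picture is of the moment at which its call begins. There is no depth.
- env.job_done(): hands the job in; it is judged then, once.
The state is a dict: "time_s": time; "qpos": joint angles; "qvel": joint speeds; "joint_torque": joint torques, N m; "ee_pos": TCP position; "tool_rot": TCP orientation; "wrist_force": force on the tool from outside, world axes, zero at the start; "torque": the same for the moment, N m; "gripper_width": opening from 0.0 (shut) to 1.0 (fully open); "gripper_force": force on a finger pad.
Only numpy, scipy, OpenCV 4.12 (cv2) and the standard library are available. Lean on these libraries where they do the work, as an engineer would, in place of code of your own. Each camera call takes 0.05 s, during which the arm holds its last target. There are 200 camera calls.

## Working session

There is one attempt and no reset: what is moved stays moved. The work goes in short steps, Python scripts to look and compute and a shell command to move; the robot and the scene stay as the last step left them, time stands still between calls to the robot, and variables do not carry over. Pictures are saved under pics/ and viewed, at most 10 in all, crops included, and the job is handed in when it is done.

```bash
mkdir -p pics
cat > h.py <<'E'
import numpy as np,cv2,json
from workcell import env,viewer
def grab(n,save):
    f=viewer.grab_frame(n); cv2.imwrite(f'pics/{save}.png',f['frame']); np.savez(f'pics/{save}.npz',**f); return f
def ray(f,u,v):
    K=np.array(f['mtx']);T=np.array(f['pose']);d=T[:3,:3]@np.array([(u-K[0,2])/K[0,0],(v-K[1,2])/K[1,1],1]);return T[:3,3],d
def onz(f,u,v,z):
    o,d=ray(f,u,v);return o+d*(z-o[2])/d[2]
def proj(f,p):
    K=np.array(f['mtx']);T=np.array(f['pose']);c=T[:3,:3].T@(np.array(p)-T[:3,3]);return (K@c/c[2])[:2]
def ld(s): return dict(np.load(f'pics/{s}.npz'))
E
python3 - <<'E'
from h import *
for n in('top','side'):
    f=grab(n,n+'1'); print(n,np.round(f['mtx'],1).tolist(),np.round(f['pose'],3).tolist())
print(env.read_state(),env.pinch_z)
E
```

```text
top [[450.5, 0.0, 319.4], [0.0, 450.5, 194.2], [0.0, 0.0, 1.0]] [[0.027, -0.991, 0.131, 0.411], [-1.0, -0.026, 0.009, 0.136], [-0.006, -0.131, -0.991, 1.148], [0.0, 0.0, 0.0, 1.0]]
side [[410.2, 0.0, 313.9], [0.0, 410.2, 196.6], [0.0, 0.0, 1.0]] [[0.78, 0.503, -0.372, 0.907], [0.626, -0.638, 0.448, -0.283], [-0.012, -0.583, -0.813, 0.842], [0.0, 0.0, 0.0, 1.0]]
{'time_s': 0.1, 'qpos': array([ 9.48905193e-01,  2.45747715e-01,  1.55890547e+00, -6.17716705e-06,
        1.33868851e+00, -1.74082210e-01]), 'qvel': array([ 0.00018735,  0.00129962, -0.00181448,  0.00035896, -0.0022714 ,
        0.00056237]), 'joint_torque': array([ 4.25605213e-04, -4.30671787e+01, -3.27129650e+01, -1.01286221e-04,
        2.78367348e-03, -4.06163269e-05]), 'ee_pos': array([0.28109963, 0.58545413, 0.19818115]), 'tool_rot': array([-3.36160559e-04,  2.22037524e-01,  9.75037729e-01, -8.07332796e-04]), 'wrist_force': array([ 0.10734776, -0.42542986, -0.57415073]), 'torque': array([ 0.00145862, -0.01404258,  0.06641469]), 'gripper_force': 0.0, 'gripper_width': 0.9998288576457502} 0.0187
```

View pics/top1.png

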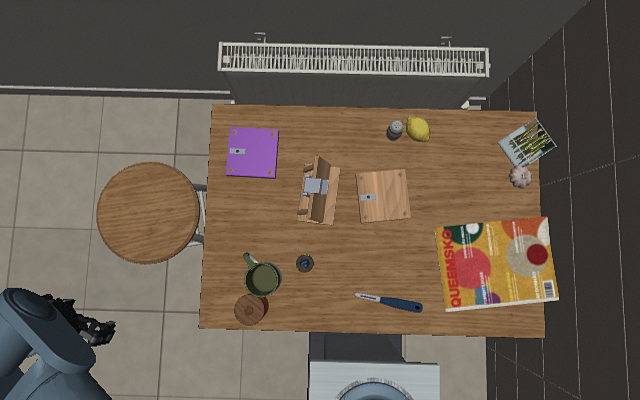

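View pics/side1.png

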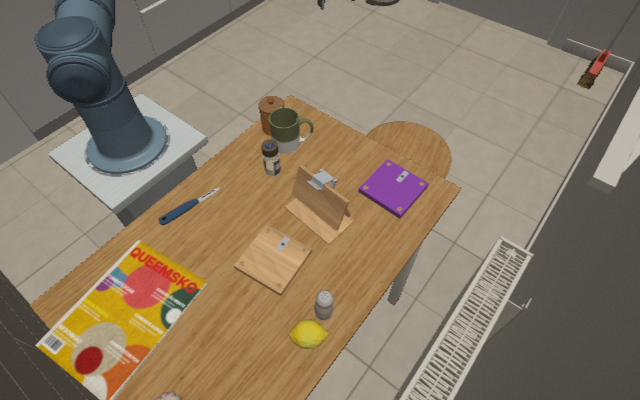

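Top view: the look-alikes are the wooden board at (384,196) and the purple one at (253,153). The wooden one fits, because its colour is wood and it lies in front of the rest at (320,190), whose plate faces right in the image. The mug is at (262,278), the jar at (305,263) and the shaker at (396,130). I'll confirm with an enlarged crop.

Run:
```python
from h import *
a=cv2.imread('pics/top1.png')[145:235,285:420]; b=cv2.imread('pics/side1.png')[155:300,225:365]
a=cv2.resize(a,None,fx=5.9,fy=5.9*0.999,interpolation=cv2.INTER_CUBIC)
cv2.imwrite('pics/c1.png',a[:600,:800]); cv2.imwrite('pics/c2.png',cv2.resize(b,None,fx=4,fy=4,interpolation=cv2.INTER_CUBIC))
```

```text
(no output)
```

View pics/c1.png

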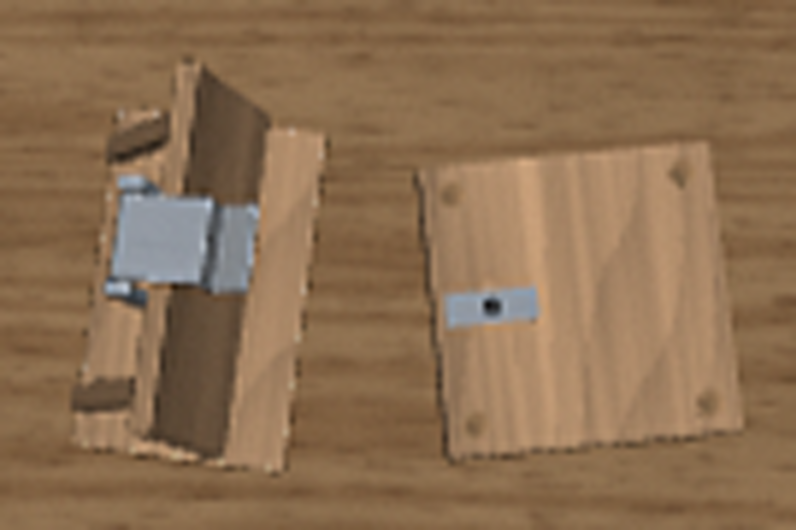

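View pics/c2.png

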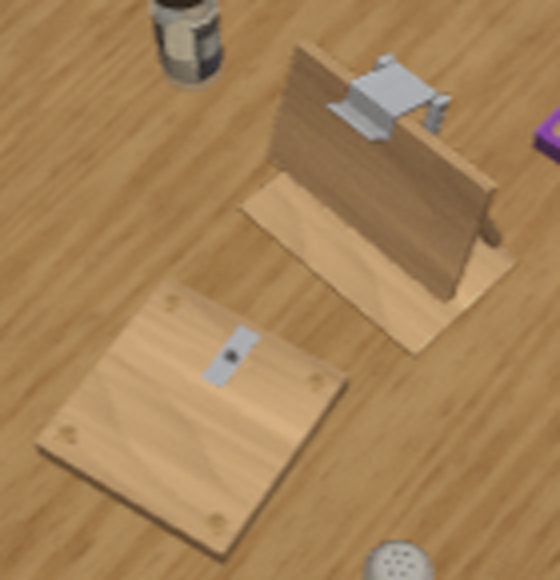

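The crop confirms a plain wooden back with a metal hanger plate, lying in front of the rest. Crop corners: plate front (325,133) and (285,472); board (420,172), (708,143), (745,430), (450,461).

Run:
```python
from h import *
t=ld('top1');s=ld('side1')
T=lambda p,z:onz(t,p[0]/5.9+285,p[1]/5.9+145,z)
S=lambda p,z:onz(s,p[0]/4+225,p[1]/4+155,z)
r=lambda x:np.round(x,4)
pt=[T(p,.004)for p in((325,133),(285,472))];ps=[S(p,.004)for p in((416,353),(240,209))]
print('plate',r(pt),r(ps))
bt=[T(p,.018)for p in((420,172),(708,143),(745,430),(450,461))]; bs=[S(p,.018)for p in((347,381),(225,555),(40,445),(172,283))]
print('board',r(bt),r(bs))
for n,p in(('top',pt),('side',ps),('mean',(np.array(pt)+ps)/2)):
  d=np.array(p[1])-p[0]; print(n,'front mid',r((p[0]+p[1])/2),'len',r(np.linalg.norm(d)),'push dir deg',np.degrees(np.arctan2(-d[0],d[1]))+180-90+90) 
for n,b in(('top',bt),('side',bs)):
  b=np.array(b);print(n,'ctr',r(b.mean(0)),[r(np.linalg.norm(b[i]-b[i-1])) for i in range(4)], [np.degrees(np.arctan2(*(b[i]-b[j])[[1,0]])) for i,j in((0,1),(3,2),(1,2),(0,3))])
print('shaker',onz(t,396,130,.045),'jar',onz(t,305,263,.05),'mug',onz(t,262,278,.05))
```

```text
plate [[0.6329 0.0948 0.004 ]
 [0.4842 0.1088 0.004 ]] [[0.634  0.0965 0.004 ]
 [0.4872 0.1093 0.004 ]]
board [[ 0.6142  0.054   0.018 ]
 [ 0.6302 -0.07    0.018 ]
 [ 0.5064 -0.0861  0.018 ]
 [ 0.4899  0.0391  0.018 ]] [[ 0.619   0.0517  0.018 ]
 [ 0.6334 -0.0688  0.018 ]
 [ 0.5111 -0.0844  0.018 ]
 [ 0.4974  0.0382  0.018 ]]
top front mid [0.5586 0.1018 0.004 ] len 0.1494 push dir deg 264.6059529663916
side front mid [0.5606 0.1029 0.004 ] len 0.1473 push dir deg 265.01599737640777
mean front mid [0.5596 0.1024 0.004 ] len 0.1484 push dir deg 264.8095493543784
top ctr [ 0.5602 -0.0158  0.018 ] [np.float64(0.1252), np.float64(0.125), np.float64(0.1247), np.float64(0.1263)] [np.float64(97.33881493334304), np.float64(97.53914530162255), np.float64(7.382155432310734), np.float64(6.796880528558292)]
side ctr [ 0.5652 -0.0158  0.018 ] [np.float64(0.1223), np.float64(0.1214), np.float64(0.1234), np.float64(0.1234)] [np.float64(96.83817738148062), np.float64(96.34543884407599), np.float64(7.285217333275983), np.float64(6.333280535192147)]
shaker [ 0.72464343 -0.0422781   0.045     ] jar [0.38785621 0.17597356 0.05      ] mug [0.34941775 0.27811434 0.05      ]
```

```bash
cat >> h.py <<'E'
from scipy.spatial.transform import Rotation as R
F0=np.array([.5596,.1024,0]); YAW=np.radians(84.75)
r_=np.array([np.cos(YAW),np.sin(YAW),0]); l_=np.array([r_[1],-r_[0],0])
def rot(pitch=0): # tool x=r,y=l,z=down ; pitch>0 tilts tool z forward (towards rest)
    return R.from_matrix(np.c_[r_,l_,[0,0,-1]])*R.from_euler('y',pitch)
def cur():
    s=env.read_state();q=s['tool_rot'];return np.array(s['ee_pos']),R.from_quat([q[1],q[2],q[3],q[0]]),s
def rel(rr,ll,z,pitch=0):
    p,q,s=cur();t=F0+rr*r_+ll*l_+[0,0,z];return np.round(q.inv().apply(t-p)/.025,3),np.round((q.inv()*rot(pitch)).as_rotvec(),4)
def st():
    p,q,s=cur();d=p-F0;print('t',round(s['time_s'],2),'r,l,z mm',np.round([d@r_*1e3,d@l_*1e3,p[2]*1e3],1),'F r,l,z',np.round([s['wrist_force']@r_,s['wrist_force']@l_,s['wrist_force'][2]],1),'tilt',np.round((rot().inv()*q).as_rotvec(degrees=True),1),'w',round(s['gripper_width'],2))
E
python3 -c "
from h import *
st();print(rel(-.245,.015,.2)); print(np.linalg.norm(rel(-.245,.015,.2)[0])*25)"
```

```text
t 0.1 r,l,z mm [ 455.5 -321.5  198.2] F r,l,z [-0.4  0.1 -0.6] tilt [  0.1  -0.  -69.6] w 1.0
(array([-22.387, -21.569,  -0.042]), array([-1.7000e-03,  8.0000e-04,  1.2146e+00]))
777.1748894232237
```

```bash
python3 -m inch '[[[-1,-1,0],[0,0,0.08]],[[-3,-2.9,0],[0,0,0.2]],[[-5,-4.8,0],[0,0,0.35]],[[-7,-6.7,0],[0,0,0.5]],[[-9,-8.6,0],[0,0,0.65]],[[-11,-10.5,0],[0,0,0.8]],[[-13,-12.4,0],[0,0,0.95]],[[-15,-14.3,0],[0,0,1.1]],[[-16.5,-15.9,0],[0,0,1.215]],[[-17.5,-16.9,0],[0,0,1.215]]]' 70
python3 -c "
from h import *
st();print(rel(-.245,.015,.06),rel(-.245,.015,0))"
```

```text
time_s: 1.35
ee_pos: [0.4896, 0.0235, 0.199]
tool_rot: [-0.0, 0.739, 0.674, 0.0]
wrist_force: [0.9, -0.2, 1.0]
gripper_width: 0.82
gripper_force: 0.0
t 1.35 r,l,z mm [-85.  -62.5 199. ] F r,l,z [-0.1  0.9  1. ] tilt [-0.   0.   0.1] w 0.82
(array([-6.397,  3.109,  5.559]), array([ 0.    , -0.0002, -0.0013])) (array([-6.398,  3.108,  7.959]), array([ 0.    , -0.0002, -0.0013]))
```

```bash
python3 -m inch '[[[-1.5,0.75,0],[0,0,0]],[[-3.5,1.7,0],[0,0,0]],[[-5.3,2.6,0.3],[0,0,0]],[[-6.2,3,1.5],[0,0,0]],[[-6.2,3,3.5],[0,0,0]],[[-6.2,3,5],[0,0,0]],[[-6.2,3,6.3],[0,0,0]],[[-6.2,3,7],[0,0,0]],[[-6.2,3,7.3],[0,0,0]],[[-6.2,3,7.3],[0,0,0]]]'
python3 -c "
from h import *
st();grab('side','s2');a=grab('wrist','w2');b=cv2.imread('pics/s2.png')[140:340,190:440];cv2.imwrite('pics/s2c.png',cv2.resize(b,None,fx=3,fy=3,interpolation=2))"
```

```text
time_s: 2.6
ee_pos: [0.5503, -0.1359, 0.0171]
tool_rot: [0.0, 0.739, 0.674, 0.0]
wrist_force: [0.6, 1.0, 0.8]
gripper_width: 0.82
gripper_force: 0.0
t 2.6 r,l,z mm [-238.1   12.5   17.1] F r,l,z [1.  0.5 0.8] tilt [-0. -0.  0.] w 0.82
```

View pics/s2c.png

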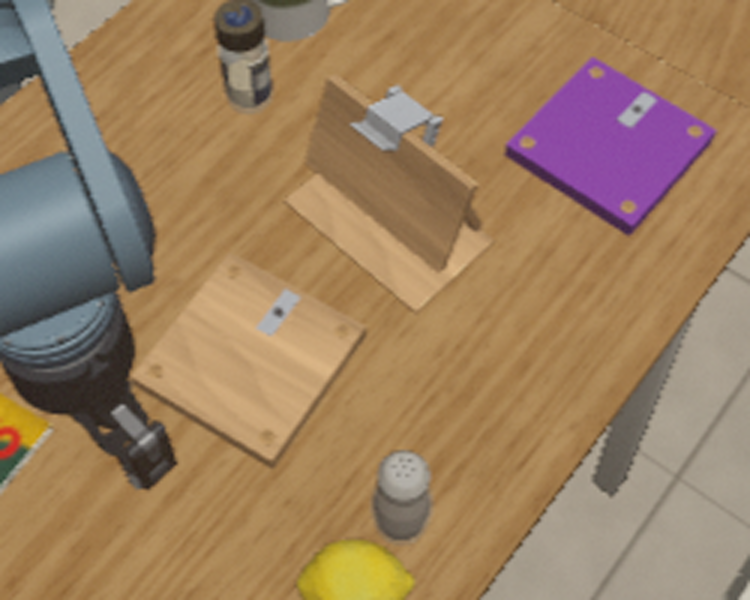

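The view shows the gripper in front of the free side, with its far fingertip at crop (150,485). The jar, shaker and rest are clear of it.

```bash
python3 -c "
from h import *
f=ld('s2')
for z in(.017,.026,.03):print(z,[(((proj(f,F0+r_*(-.238+dr)+l_*(.0125+ll)+[0,0,z]))-[190,140])*3).round().tolist() for dr in(-.011,.011) for ll in(.035,.05)])"
python3 -m inch '[[[0,0,0.3],[0,0,0]],[[0,0,0.6],[0,0,0]],[[0,0,0.6],[0,0,0]],[[0.5,0.1,0.6],[0,0,0]],[[1,0.1,0.6],[0,0,0]],[[1.4,0.1,0.6],[0,0,0]],[[1.8,0.1,0.6],[0,0,0]],[[2.1,0.1,0.6],[0,0,0]],[[2.4,0.1,0.6],[0,0,0]],[[2.4,0.1,0.6],[0,0,0]]]'
python3 -c "
from h import *
st();a=grab('top','t3');b=cv2.imread('pics/t3.png')[145:235,285:420];cv2.imwrite('pics/t3c.png',cv2.resize(b,None,fx=5.9,fy=5.9,interpolation=2))"
```

```text
0.017 [[143.0, 507.0], [157.0, 522.0], [167.0, 485.0], [181.0, 499.0]]
0.026 [[140.0, 502.0], [155.0, 517.0], [165.0, 480.0], [179.0, 494.0]]
0.03 [[140.0, 500.0], [154.0, 515.0], [164.0, 478.0], [178.0, 492.0]]
time_s: 3.95
ee_pos: [0.5579, -0.0758, 0.0016]
tool_rot: [-0.0, 0.739, 0.674, -0.0]
wrist_force: [0.1, 0.1, 0.1]
gripper_width: 0.822
gripper_force: 0.0
t 3.95 r,l,z mm [-177.6   14.6    1.6] F r,l,z [0.1 0.1 0.1] tilt [ 0. -0. -0.] w 0.82
```

View pics/t3c.png

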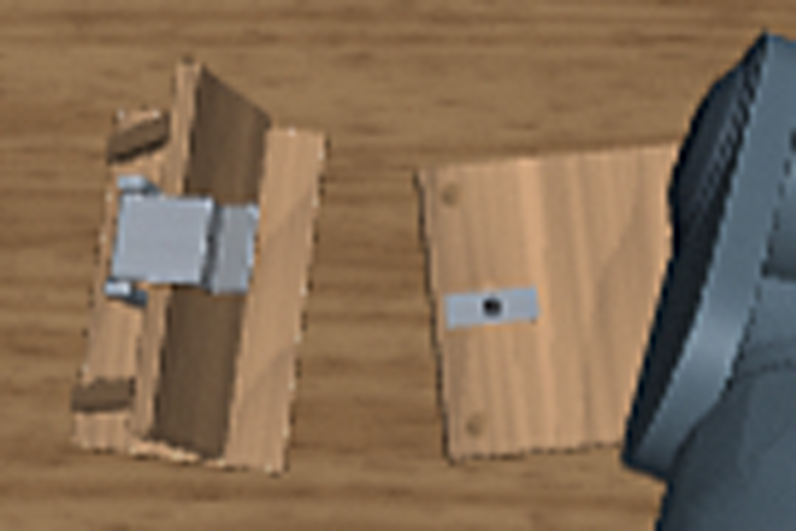

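The top view shows the board still at corners (420,172) and (450,461), so it hasn't moved. I'll check from the side and wrist.

```bash
python3 -c "
from h import *
grab('side','s4');grab('wrist','w4');b=cv2.imread('pics/s4.png')[190:310,190:340];w=cv2.imread('pics/w4.png')
b=cv2.resize(b,None,fx=2.5,fy=2.5,interpolation=2)
print(ld('w4')['mtx'],ld('w4')['pose'].round(3))
c=np.zeros((590,560,3),np.uint8);c[:300,:375]=b;c[240:590]=cv2.resize(w,(560,350));c[:300,:375]=b;cv2.imwrite('pics/c4.png',c)"
```

```text
[[309.70691629   0.         319.45386896]
 [  0.         309.70691629 194.00761609]
 [  0.           0.           1.        ]] [[ 0.996 -0.089 -0.023  0.563]
 [-0.092 -0.96  -0.264 -0.009]
 [ 0.001  0.265 -0.964  0.177]
 [ 0.     0.     0.     1.   ]]
```

View pics/c4.png

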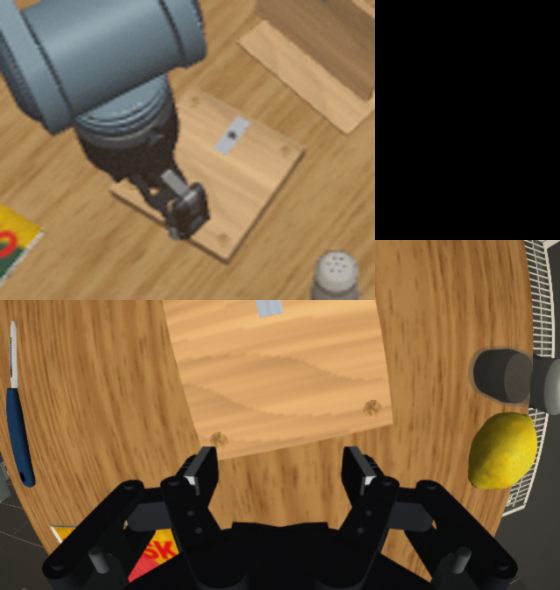

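```bash
cat >> h.py <<'E'
def wray(f,u,v):
    K=f['mtx'];T=f['pose'];a=np.array([u-K[0,2],v-K[1,2]]);n=np.hypot(*a);th=n/K[0,0]
    d=T[:3,:3]@np.r_[a/n*np.sin(th),np.cos(th)];return T[:3,3],d
def rlz(p): d=np.array(p)-F0;return np.round([d@r_*1e3,d@l_*1e3,d[2]*1e3],1)
E
python3 -c "
from h import *
f=ld('w4');st()
k=640/560
for n,(u,v),z in(('corner L',(217,460),.018),('corner R',(393,424),.018)):
  o,d=wray(f,u*k,(v-240)*k);print(n,rlz(o+d*(z-o[2])/d[2]))
for n,(u,v) in(('tipL',(215,450)),('tipR',(343,450))):
  o,d=wray(f,u*k,(v-240)*k)
  for z in(0,.01,.02,.03,.04):print(n,rlz(o+d*(z-o[2])/d[2]))
"
```

```text
t 4.1 r,l,z mm [-178.3   14.7    1.7] F r,l,z [ 0.2 -0.8 -0.8] tilt [-0. -0.  0.] w 0.82
corner L [-189.   -27.5   18. ]
corner R [-164.3   88.7   18. ]
tipL [-189.7  -33.     0. ]
tipL [-185.3  -30.3   10. ]
tipL [-180.8  -27.7   20. ]
tipL [-176.4  -25.1   30. ]
tipL [-171.9  -22.4   40. ]
tipR [-189.8   60.1    0. ]
tipR [-185.3   57.5   10. ]
tipR [-180.9   54.9   20. ]
tipR [-176.4   52.2   30. ]
tipR [-171.9   49.6   40. ]
```

```bash
python3 -c "
from h import *
f=ld('s4')
for u,v in((185,238),(208,220),(165,225)):
  for z in(0,.01,.02,.04,.05):print((u,v),rlz(onz(f,u/2.5+190,v/2.5+190,z)))
a=cv2.imread('pics/s4.png')[240:300,230:300];w=cv2.imread('pics/w4.png')[200:340,180:460]
c=np.zeros((590,800,3),np.uint8);c[:300,:350]=cv2.resize(a,None,fx=5,fy=5,interpolation=2);c[310:590,:560]=cv2.resize(w,None,fx=2,fy=2,interpolation=2);cv2.imwrite('pics/c5.png',c)
"
```

```text
(185, 238) [-172.2   41.1    0. ]
(185, 238) [-174.4   45.2   10. ]
(185, 238) [-176.5   49.2   20. ]
(185, 238) [-180.8   57.3   40. ]
(185, 238) [-182.9   61.3   50. ]
(208, 220) [-146.7   43.2    0. ]
(208, 220) [-149.2   47.2   10. ]
(208, 220) [-151.6   51.2   20. ]
(208, 220) [-156.5   59.3   40. ]
(208, 220) [-158.9   63.3   50. ]
(165, 225) [-176.2   19.2    0. ]
(165, 225) [-178.3   23.5   10. ]
(165, 225) [-180.4   27.8   20. ]
(165, 225) [-184.6   36.4   40. ]
(165, 225) [-186.7   40.7   50. ]
```

View pics/c5.png

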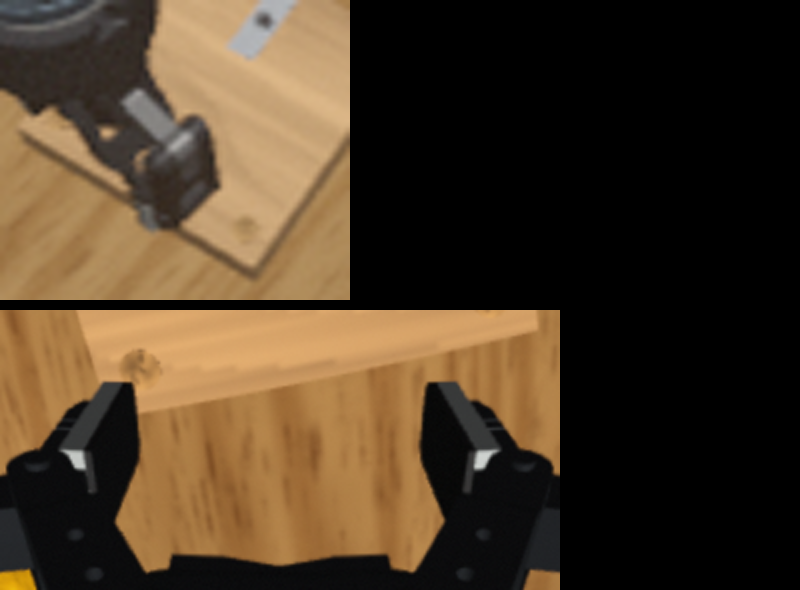

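```bash
python3 -c "
from h import *
f=ld('w4')
for z in(0,.01,.02,.025,.03,.04):
  q=[]
  for u,v in((246,236.5),(395,236.5),(232,236.5),(212,267)):
    o,d=wray(f,u,v);q.append(rlz(o+d*(z-o[2])/d[2])[:2].tolist())
  print(z,q,q[1][1]-q[0][1])
print(rlz(onz(ld('s4'),230+215/5,240+190/5,.02)),rlz(onz(ld('s4'),230+160/5,240+228/5,.02)))
"
```

```text
0 [[-187.3, -32.6], [-187.4, 61.9], [-187.5, -41.9], [-210.6, -58.9]] 94.5
0.01 [[-183.0, -30.0], [-183.1, 59.1], [-183.2, -38.8], [-205.0, -54.8]] 89.1
0.02 [[-178.6, -27.4], [-178.7, 56.4], [-178.8, -35.6], [-199.4, -50.7]] 83.8
0.025 [[-176.5, -26.0], [-176.6, 55.1], [-176.7, -34.1], [-196.5, -48.6]] 81.1
0.03 [[-174.3, -24.7], [-174.4, 53.7], [-174.5, -32.5], [-193.7, -46.6]] 78.4
0.04 [[-170.0, -22.1], [-170.1, 51.0], [-170.2, -29.3], [-188.1, -42.5]] 73.1
[-151.9   50.9   20. ] [-180.1   46.8   20. ]
```

The crop shows both fingertips above the board: the left one hides its near corner, at about (103,418). The tips therefore sit higher than the TCP reading suggests. I'll back off, lower and re-measure.

```bash
python3 -m inch '[[[-0.6,0,0],[0,0,0]],[[-1.4,0,0],[0,0,0]],[[-2,0,0],[0,0,0]],[[-2.2,0,0],[0,0,0]],[[-2.2,0,0.1],[0,0,0]],[[-2.2,0,0.2],[0,0,0]],[[-2.2,0,0.3],[0,0,0]],[[-2.2,0,0.4],[0,0,0]],[[-2.2,0,0.4],[0,0,0]],[[-2.2,0,0.4],[0,0,0]]]'
python3 -c "
from h import *
st();grab('wrist','w6');grab('side','s6');f=ld('w6')
w=f['frame'];print(f['pose'][:3,3].round(4))
a=f['frame'][200:340,180:460];b=ld('s6')['frame'][220:310,200:310]
c=np.zeros((590,560,3),np.uint8);c[:280]=cv2.resize(a,None,fx=2,fy=2,interpolation=2);c[285:555,:330]=cv2.resize(b,None,fx=3,fy=3,interpolation=2);cv2.imwrite('pics/c6.png',c)"
```

```text
time_s: 5.35
ee_pos: [0.5529, -0.1309, -0.0083]
tool_rot: [0.0, 0.739, 0.674, 0.0]
wrist_force: [0.1, 0.4, 0.8]
gripper_width: 0.819
gripper_force: 0.0
t 5.35 r,l,z mm [-233.    14.7   -8.3] F r,l,z [0.4 0.1 0.8] tilt [-0.  0.  0.] w 0.82
[ 0.5582 -0.0638  0.1673]
```

View pics/c6.png

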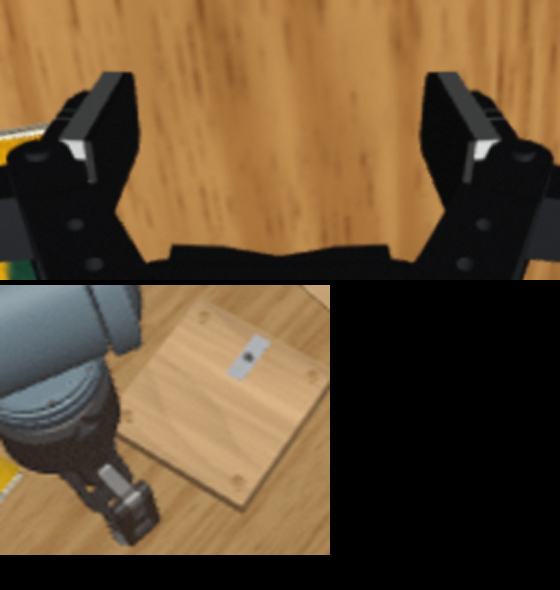

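The fingers are clear of the board in both views (side view, tip at (135,540)). I'll lower in small steps and watch the force.

```bash
python3 -m inch '[[[0,0,0.05],[0,0,0]],[[0,0,0.1],[0,0,0]],[[0,0,0.15],[0,0,0]],[[0,0,0.2],[0,0,0]],[[0,0,0.25],[0,0,0]],[[0,0,0.3],[0,0,0]],[[0,0,0.35],[0,0,0]],[[0,0,0.4],[0,0,0]],[[0,0,0.4],[0,0,0]],[[0,0,0.4],[0,0,0]]]' >/dev/null
python3 -c "
from h import *
st()"
```

```text
t 6.7 r,l,z mm [-233.    14.7  -18.3] F r,l,z [ 0.5  0.3 -1.3] tilt [-0.  0.  0.] w 0.82
```

```bash
python3 -m inch '[[[0,0,0.05],[0,0,0]],[[0,0,0.1],[0,0,0]],[[0,0,0.15],[0,0,0]],[[0,0,0.2],[0,0,0]],[[0,0,0.25],[0,0,0]],[[0,0,0.3],[0,0,0]],[[0,0,0.35],[0,0,0]],[[0,0,0.4],[0,0,0]],[[0,0,0.4],[0,0,0]],[[0,0,0.4],[0,0,0]]]' >/dev/null
python3 -c "
from h import *
st();f=grab('wrist','w7');g=grab('side','s7');print(f['pose'][:3,3])"
```

```text
t 7.95 r,l,z mm [-233.1   14.7  -28.3] F r,l,z [-0.6 -1.1  0.5] tilt [-0. -0.  0.] w 0.82
[ 0.55815941 -0.0638622   0.14732288]
```

```bash
python3 -m inch '[[[0,0,0.04],[0,0,0]],[[0,0,0.08],[0,0,0]],[[0,0,0.12],[0,0,0]],[[0,0,0.16],[0,0,0]],[[0,0,0.2],[0,0,0]],[[0,0,0.24],[0,0,0]],[[0,0,0.24],[0,0,0]],[[0,0,0.24],[0,0,0]],[[0,0,0.24],[0,0,0]],[[0,0,0.24],[0,0,0]]]' >/dev/null
python3 -c "
from h import *
st()"
```

```text
t 9.3 r,l,z mm [-233.1   14.7  -34.2] F r,l,z [-1.1 -0.6  0.1] tilt [-0. -0.  0.] w 0.82
```

```bash
python3 -m inch '[[[0.4,0,0],[0,0,0]],[[0.8,0,0],[0,0,0]],[[1.1,0,0],[0,0,0]],[[1.3,0,0],[0,0,0]],[[1.5,0,0],[0,0,0]],[[1.7,0,0],[0,0,0]],[[1.9,0,0],[0,0,0]],[[2,0,0],[0,0,0]],[[2.1,0,0],[0,0,0]],[[2.1,0,0],[0,0,0]]]' 
python3 -c "
from h import *
st();f=grab('top','t8')
a=ld('top1')['frame'].astype(int);b=f['frame'].astype(int)
d=np.abs(a-b).max(2)>25;d[:,395:]=0
n,l,s,c=cv2.connectedComponentsWithStats(d.astype(np.uint8));print([x.tolist() for x in s if x[4]>15])
def gp(im):
  hsv=cv2.cvtColor(im,cv2.COLOR_BGR2HSV);m=(hsv[...,1]<70)&(hsv[...,2]>110);m[:,:340]=0;m[:185]=0;m[:,395:]=0;m[215:]=0
  v,u=np.nonzero(m);return len(u),u.mean(),v.mean()
for q in('top1','t8'):
  n,u,v=gp(ld(q)['frame']);print(n,u,v,rlz(onz(ld(q),u,v,.018)))
"
```

```text
time_s: 10.55
ee_pos: [0.5578, -0.0785, -0.0343]
tool_rot: [-0.0, 0.739, 0.674, 0.0]
wrist_force: [1.2, -0.2, -0.2]
gripper_width: 0.826
gripper_force: 0.0
t 10.55 r,l,z mm [-180.3   14.7  -34.3] F r,l,z [-0.1  1.3 -0.2] tilt [-0.  0.  0.] w 0.83
[[0, 0, 640, 400, 241240], [355, 168, 40, 22, 174], [352, 173, 43, 52, 598], [391, 178, 3, 17, 32], [374, 236, 21, 99, 1043], [0, 288, 116, 112, 9968], [384, 347, 11, 15, 130], [361, 360, 34, 40, 1044], [241, 369, 105, 31, 1684]]
94 367.5851063829787 196.6595744680851 [-78.1   4.8  18. ]
93 361.2903225806452 192.30107526881721 [-61.1  14.   18. ]
```

```bash
python3 -m inch '[[[0.15,0,0],[0,0,0]],[[0.3,-0.06,0],[0,0,0]],[[0.45,-0.13,0],[0,0,0]],[[0.6,-0.2,0],[0,0,0]],[[0.75,-0.28,0],[0,0,0]],[[0.9,-0.36,0],[0,0,0]],[[1.05,-0.44,0],[0,0,0]],[[1.2,-0.52,0],[0,0,0]],[[1.3,-0.57,0],[0,0,0]],[[1.3,-0.57,0],[0,0,0]]]' >/dev/null
cat >> h.py <<'E'
def plate(q,u0=320,z=.018):
  f=ld(q);im=f['frame'];hsv=cv2.cvtColor(im,cv2.COLOR_BGR2HSV);m=(hsv[...,1]<70)&(hsv[...,2]>110);m[:,:u0]=0;m[:180]=0;m[:,395:]=0;m[215:]=0
  n,l,s,c=cv2.connectedComponentsWithStats(m.astype(np.uint8));i=1+s[1:,4].argmax();v,u=np.nonzero(l==i)
  (cx,cy),w,a=cv2.minAreaRect(np.c_[u,v].astype(np.float32));print(s[i],rlz(onz(f,u.mean(),v.mean(),z)),w,a)
E
python3 -c "
from h import *
st();grab('top','t9');plate('t9',336)"
```

```text
t 11.85 r,l,z mm [-147.7    0.2  -34.3] F r,l,z [ 0.6  0.  -0. ] tilt [0. 0. 0.] w 0.82
[382 180  13  35 214] [-133.6    2.7   18. ] (8.246211051940918, 35.89527130126953) 14.03624439239502
```

```bash
sed -i 's/m\[:,395:\]=0;m\[215:\]=0$/m[:,374:]=0;m[215:]=0/' h.py; python3 -c "
from h import *
plate('t8',345);plate('t9',338)
f=ld('t9');b=f['frame'][145:235,285:405];cv2.imwrite('pics/t9c.png',cv2.resize(b,None,fx=6,fy=6,interpolation=2))
g=cv2.cvtColor(f['frame'],cv2.COLOR_BGR2LAB).astype(int)
for v in(170,180,190,200,210,215):print(v,g[v,325:356,0].tolist())
"
```

```text
[354 189  16   7  93] [-61.1  14.   18. ] (6.0, 15.0) 90.0
[343 187  17   8  92] [-35.5  15.3  18. ] (16.09969139099121, 6.08210563659668) 10.30484676361084
170 [97, 102, 93, 85, 91, 147, 157, 158, 159, 165, 160, 158, 158, 160, 167, 103, 112, 115, 111, 101, 136, 128, 135, 119, 125, 131, 147, 154, 160, 157, 159]
180 [142, 145, 177, 164, 154, 155, 157, 160, 161, 152, 147, 143, 146, 137, 122, 125, 124, 122, 107, 139, 136, 143, 147, 150, 146, 143, 150, 155, 150, 156, 157]
190 [149, 147, 141, 138, 143, 149, 151, 154, 150, 152, 150, 151, 110, 115, 118, 117, 103, 140, 135, 168, 163, 162, 163, 165, 169, 97, 33, 57, 168, 170, 164]
200 [90, 143, 150, 154, 156, 158, 159, 154, 153, 154, 162, 92, 129, 127, 127, 106, 135, 131, 131, 132, 150, 156, 149, 152, 161, 157, 154, 162, 158, 156, 159]
210 [163, 152, 148, 145, 146, 148, 144, 146, 149, 172, 119, 119, 117, 118, 106, 130, 140, 132, 109, 120, 134, 149, 151, 159, 148, 151, 161, 167, 158, 156, 160]
215 [139, 147, 150, 152, 152, 148, 148, 153, 156, 88, 104, 105, 108, 109, 95, 95, 78, 68, 87, 77, 99, 114, 125, 119, 135, 149, 158, 154, 150, 157, 165]
```

The top-view pixel rows give the plate edge at u=340 (v=170) and 334.5 (v=210), and the board edge at u=344.5 and 339.5. They are parallel, with a gap of about 11 mm, but the board still sits 15 mm to the far side (hanger l=15). I'll nudge it sideways with both fingers from the far side.

```bash
python3 -m inch '[[[-0.4,0,0],[0,0,0]],[[-0.8,0,-0.4],[0,0,0]],[[-0.8,0.2,-1.6],[0,0,-0.1]],[[-0.4,0.6,-3],[0,0,-0.28]],[[0.4,1.4,-3.4],[0,0,-0.46]],[[1.3,2.4,-3.4],[0,0,-0.64]],[[2.2,3.4,-3.4],[0,0,-0.82]],[[2.9,4.2,-3.4],[0,0,-1]],[[2.9,4.2,-3.4],[0,0,-1.18]],[[2.9,4.2,-3.4],[0,0,-1.36]]]' >/dev/null
python3 -c "
from h import *
st()
f=grab('top','t10');plate('t10',338)"
```

```text
t 13.15 r,l,z mm [-76.2 105.9  51.3] F r,l,z [-0.1 -0.6 -0.3] tilt [ -0.   -0.  -78.2] w 0.82
[343 187  12   7  59] [-27.4  15.7  18. ] (10.394155502319336, 6.0796003341674805) 11.309932708740234
```

```bash
python3 -m inch '[[[0.1,0,0.2],[0,0,-0.1]],[[0.24,-0.05,0.8],[0,0,-0.21]],[[0.24,-0.05,1.4],[0,0,-0.21]],[[0.24,-0.05,2],[0,0,-0.21]],[[0.24,-0.05,2.6],[0,0,-0.21]],[[0.24,-0.05,3],[0,0,-0.21]],[[0.24,-0.05,3.3],[0,0,-0.21]],[[0.24,-0.05,3.4],[0,0,-0.21]],[[0.24,-0.05,3.4],[0,0,-0.21]],[[0.24,-0.05,3.4],[0,0,-0.21]]]' >/dev/null
python3 -c "
from h import *
st()"
```

```text
t 14.45 r,l,z mm [-75.5  99.8 -33.7] F r,l,z [ 0.2 -0.6 -0.3] tilt [ -0.   -0.  -89.9] w 0.82
```

```bash
python3 -m inch '[[[0.15,0,0],[0,0,0]],[[0.3,0,0],[0,0,0]],[[0.42,0,0],[0,0,0]],[[0.54,0,0],[0,0,0]],[[0.66,0,0],[0,0,0]],[[0.78,0,0],[0,0,0]],[[0.9,0,0],[0,0,0]],[[1,0,0],[0,0,0]],[[1,0,0],[0,0,0]],[[0.6,0,0],[0,0,0]]]' >/dev/null
python3 -c "
from h import *
st()
f=grab('top','t11');plate('t11',332)
g=cv2.cvtColor(f['frame'],cv2.COLOR_BGR2LAB).astype(int)
for v in(180,200,210,218):print(v,g[v,328:350,0].tolist())
print(g[205:240,360,0].tolist(),g[205:240,380,0].tolist())"
```

```text
t 15.7 r,l,z mm [-75.4  83.7 -34.6] F r,l,z [ 0.1  0.3 -0.3] tilt [  0.1   0.1 -89.9] w 0.82
[343 193  10   7  49] [-25.9  -0.3  18. ] (8.7681245803833, 5.939697742462158) 8.13010311126709
180 [162, 154, 158, 158, 163, 163, 153, 147, 144, 146, 140, 123, 126, 126, 125, 115, 134, 133, 147, 155, 121, 23]
200 [154, 159, 161, 161, 156, 155, 156, 164, 93, 131, 128, 129, 127, 121, 135, 133, 138, 136, 139, 154, 151, 160]
210 [146, 147, 150, 145, 148, 150, 172, 118, 120, 119, 119, 102, 138, 132, 129, 139, 148, 154, 155, 152, 165, 51]
218 [154, 156, 150, 154, 157, 174, 108, 115, 115, 116, 109, 117, 138, 144, 147, 119, 143, 152, 152, 163, 16, 50]
[83, 83, 84, 83, 84, 86, 86, 86, 85, 85, 87, 85, 86, 86, 87, 86, 87, 89, 84, 85, 86, 87, 86, 88, 86, 87, 88, 87, 88, 88, 87, 88, 86, 85, 86] [99, 96, 102, 98, 99, 99, 99, 99, 99, 102, 102, 100, 101, 100, 102, 100, 101, 102, 100, 102, 101, 101, 98, 100, 99, 100, 100, 102, 99, 101, 101, 100, 103, 99, 99]
```

```bash
python3 -m inch '[[[-0.2,0,0],[0,0,0]],[[-0.2,0,-0.6],[0,0,0.05]],[[-0.1,-0.2,-2],[0,0,0.2]],[[0.3,-0.7,-3.2],[0,0,0.38]],[[0.9,-1.6,-3.4],[0,0,0.56]],[[1.7,-2.6,-3.4],[0,0,0.74]],[[2.5,-3.6,-3.4],[0,0,0.92]],[[3.1,-4.4,-3.4],[0,0,1.1]],[[3.36,-4.6,-3.4],[0,0,1.28]],[[3.36,-4.6,-3.4],[0,0,1.46]]]' >/dev/null
python3 -c "
from h import *
st();f=grab('top','t12');plate('t12',332);print(rel(-.19,0,-.034))"
```

```text
t 17.0 r,l,z mm [-191.    -0.2   50.7] F r,l,z [ 0.8 -1.   0.3] tilt [ 0.   0.  -5.9] w 0.82
[343 193  17   8  92] [-35.9  -0.5  18. ] (16.123003005981445, 6.073734283447266) 6.340191841125488
(array([0.031, 0.   , 3.388]), array([-0.0003, -0.0001,  0.0994]))
```

```bash
python3 -m inch '[[[0,0,0.6],[0,0,0.1]],[[0,0,1.4],[0,0,0.1]],[[0,0,2.2],[0,0,0.1]],[[0,0,2.8],[0,0,0.1]],[[0,0,3.2],[0,0,0.1]],[[0,0,3.4],[0,0,0.1]],[[0,0,3.46],[0,0,0.1]],[[0,0,3.52],[0,0,0.1]],[[0,0,3.56],[0,0,0.1]],[[0,0,3.56],[0,0,0.1]]]' >/dev/null
python3 -c "
from h import *
st()"
```

```text
t 18.3 r,l,z mm [-190.5    0.3  -38.1] F r,l,z [-0.3 -0.  -0.5] tilt [-0.  -0.  -0.6] w 0.81
```

```bash
python3 -m inch '[[[0.4,0,0],[0,0,0]],[[0.8,0,0],[0,0,0]],[[1.2,0,0],[0,0,0]],[[1.5,0,0],[0,0,0]],[[1.65,0,0],[0,0,0]],[[1.8,0,0],[0,0,0]],[[1.9,0,0],[0,0,0]],[[2,0,0],[0,0,0]],[[2.06,0,0],[0,0,0]],[[2.06,0,0],[0,0,0]]]' >/dev/null
python3 -c "
from h import *
st();f=grab('top','t13');plate('t13',320)"
```

```text
t 19.55 r,l,z mm [-138.8   -0.3  -38.3] F r,l,z [-0.7  0.3 -0. ] tilt [-0.   0.  -0.5] w 0.82
[321 180   8  15  93] [33.3 17.5 18. ] (6.325770854949951, 14.760132789611816) 7.125016689300537
```

Small steps into contact.

```bash
python3 -m inch '[[[0.06,0,0],[0,0,0]],[[0.12,0,0],[0,0,0]],[[0.16,0,0],[0,0,0]],[[0.2,0,0],[0,0,0]],[[0.24,0,0],[0,0,0]],[[0.28,0,0],[0,0,0]],[[0.28,0,0],[0,0,0]],[[0.28,0,0],[0,0,0]],[[0.28,0,0],[0,0,0]],[[0.28,0,0],[0,0,0]]]' >/dev/null
python3 -c "
from h import *
st();f=grab('top','t14');plate('t14',330)"
```

```text
t 20.85 r,l,z mm [-136.8   -0.6  -38.2] F r,l,z [-23.6  -5.5   1.2] tilt [ 0.1 -0.4 -0.5] w 0.82
[338 193  17   8  95] [-24.7  -1.5  18. ] (16.123003005981445, 6.073734283447266) 6.340191841125488
```

Board is against the rest and centred (hanger l=-1.5); stiffness is about 5 N/mm. Starting the lifting arc.

```bash
python3 -m inch '[[[-0.07,0,0],[0,0,0]],[[-0.07,0,-0.17],[0,0,0]],[[-0.06,0,-0.345],[0,0,0]],[[-0.04,0,-0.516],[0,0,0]],[[-0.015,0,-0.687],[0,0,0]],[[0.015,0,-0.857],[0,0,0]],[[0.05,0,-1.027],[0,0,0]],[[0.095,0,-1.193],[0,0,0]],[[0.095,0,-1.193],[0,0,0]],[[0.095,0,-1.193],[0,0,0]]]' >/dev/null
python3 -c "
from h import *
st();f=grab('top','t15');grab('side','s15');plate('t15',330,.035)"
```

```text
t 22.15 r,l,z mm [-132.4   -0.7   -8.2] F r,l,z [-13.8  -3.6   2.4] tilt [ 0.1 -0.3 -0.6] w 0.82
[337 193  16   7  90] [-19.5  -3.1  35. ] (6.0, 15.0) 90.0
```

```bash
python3 -m inch '[[[0.05,0,-0.16],[0,0,0]],[[0.1,0,-0.33],[0,0,0]],[[0.165,0,-0.49],[0,0,0]],[[0.23,0,-0.65],[0,0,0]],[[0.38,0,-0.96],[0,0,0]],[[0.55,0,-1.26],[0,0,0]],[[0.74,0,-1.56],[0,0,0]],[[0.95,0,-1.83],[0,0,0]],[[0.95,0,-1.83],[0,0,0]],[[0.95,0,-1.83],[0,0,0]]]' >/dev/null
python3 -c "
from h import *
st();f=grab('top','t16');grab('side','s16');plate('t16',326,.06)"
```

```text
t 23.5 r,l,z mm [-109.1   -0.2   39. ] F r,l,z [-14.3  -6.7  10.6] tilt [ 0.  -0.4 -0.6] w 0.82
[365 180   9  35 168] [-82.  -13.5  60. ] (34.0, 8.0) 90.0
```

```bash
python3 -m inch '[[[0.1,0,-0.14],[0,0,0]],[[0.21,-0.02,-0.28],[0,0,0]],[[0.33,-0.03,-0.41],[0,0,0]],[[0.45,-0.03,-0.54],[0,0,0]],[[0.7,-0.03,-0.77],[0,0,0]],[[0.97,-0.03,-0.98],[0,0,0]],[[1.26,-0.03,-1.17],[0,0,0]],[[1.58,-0.03,-1.34],[0,0,0]],[[1.58,-0.03,-1.34],[0,0,0]],[[1.58,-0.03,-1.34],[0,0,0]]]' >/dev/null
python3 -c "
from h import *
st();f=grab('top','t17');grab('side','s17')"
```

```text
t 24.85 r,l,z mm [-67.9  -0.5  73.5] F r,l,z [-8.1 -5.  13.2] tilt [-0.1 -0.2 -0.6] w 0.82
```

```bash
python3 -m inch '[[[0.15,-0.02,-0.08],[0,0,0]],[[0.31,-0.02,-0.15],[0,0,0]],[[0.47,-0.02,-0.22],[0,0,0]],[[0.64,-0.02,-0.28],[0,0,0]],[[0.8,-0.02,-0.34],[0,0,0]],[[0.97,-0.02,-0.39],[0,0,0]],[[1.3,-0.02,-0.47],[0,0,0]],[[1.6,-0.02,-0.52],[0,0,0]],[[1.85,-0.02,-0.54],[0,0,0]],[[1.85,-0.02,-0.54],[0,0,0]]]' >/dev/null
python3 -c "
from h import *
st();f=grab('top','t18');g=grab('side','s18');a=g['frame'][110:310,190:390];cv2.imwrite('pics/c18.png',cv2.resize(a,None,fx=3,fy=3,interpolation=2))"
```

```text
t 26.2 r,l,z mm [-19.6  -3.2  83.9] F r,l,z [-0.4 -0.6 -0.6] tilt [ 0.   0.  -0.6] w 0.82
```

View pics/c18.png

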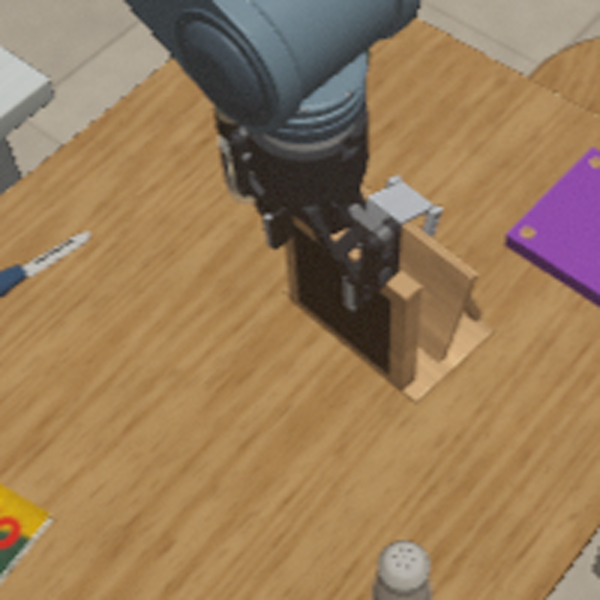

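The view shows the board standing upright on its edge with the slate face showing, at (350,300) in the crop, in front of the panel and clear of the clip. I'll back off, pitch the tool forward and shut the fingers.

```bash
python3 -m inch '[[[-0.2,0,-0.1],[0,0,0]],[[-0.8,0,-0.15],[0,0,0]],[[-1.8,0,-0.2],[0,0,0]],[[-2.8,0,-0.2],[0,0.18,0]],[[-3.8,0,-0.2],[0,0.36,0]],[[-4.6,0,-0.2],[0,0.54,0]],[[-4.8,0,-0.2],[0,0.72,0]],[[-4.8,0,-0.2],[0,0.9,0]],[[-4.8,0,-0.2],[0,1.08,0]],[[-4.8,0,-0.2],[0,1.26,0]]]' 0 >/dev/null
python3 -c "
from h import *
st();grab('side','s19');grab('top','t19');f=grab('wrist','w19')
p,q,s=cur();print(q.apply([0,0,1]).round(2),s['qpos'].round(2),s['gripper_width'],f['pose'][:3,3])
d=cv2.absdiff(ld('s18')['frame'],ld('s19')['frame']).max(2)[230:250,290:335]>30;print(d.mean())"
```

```text
t 27.55 r,l,z mm [-142.2   -1.1   89.8] F r,l,z [ 0.6  1.3 -0.6] tilt [ 0.1 72.5 -0.4] w -0.0
[ 0.08  0.95 -0.31] [-0.72  0.6   1.75  0.89  1.76 -0.94] 0.0032376566902061863 [ 0.5306899  -0.18345614  0.20299147]
0.5911111111111111
```

```bash
python3 -m inch '[[[0.1,0,0.5],[0,0,0]],[[0.2,0,1.4],[0,0,0]],[[0.35,0,2.4],[0,0,0]],[[0.48,0,3.4],[0,0,0]],[[0.58,0,4.2],[0,0,0]],[[0.65,0,4.8],[0,0,0]],[[0.69,0,5.1],[0,0,0]],[[0.69,0,5.25],[0,0,0]],[[0.69,0,5.32],[0,0,0]],[[0.69,0,5.32],[0,0,0]]]' >/dev/null
python3 -c "
from h import *
st();a=grab('side','s20')
d=cv2.absdiff(ld('s19')['frame'],a['frame']).max(2)>25
print(proj(a,F0+[0,0,.08]),proj(a,F0+.018*r_+.063*l_+[0,0,.13]),proj(a,F0+.018*r_-.063*l_+[0,0,.13]))
# candidates of tip
p,q,s=cur()
for o in(0,-.035):print(o,proj(a,p+q.apply([0,0,o])),rlz(p+q.apply([0,0,o])))
g=a['frame'].max(2);print(g[150:260:6,270:330:4])"
```

```text
t 28.95 r,l,z mm [-8.6 -2.6 65. ] F r,l,z [-0.4 -0.2  0.1] tilt [ 0.3 72.2 -0.5] w -0.0
[304.90768024 206.78067871] [331.51429545 205.34421084] [289.83644205 173.20077435]
0 [301.62748772 212.1112125 ] [-8.6 -2.6 65.1]
-0.035 [290.9049406  218.62672166] [-41.9  -2.3  75.8]
[[104  61  98 127 135 136 136 160 164 170 172 166 172 161 171]
 [ 49 116 135 173 170 171 167 165 178 174 175 163 167 174 166]
 [168  89  80 177 165 168 167 175 175 171 166 177 175 163 172]
 [168  90 109 171 166 171 176 151 168 175 180 175 166 174 168]
 [117 102 154 166 171 177 169 134 128 132 173 171 185 185 182]
 [178 169 164 174 170 164 169 137 136 136 143 123 145 182 183]
 [164 164 176 164 161 173 142 144 137 139 136 176 151 129 182]
 [168 173 162 168 172 180 142 142 148 146 140 140 137 126 131]
 [166 165 171 169 177 162 173 140 141 148 150 149 143 140 133]
 [171 165 168 161 173 200 191 203 194 145 144 147 146 146 145]
 [164 175 166 178 163 202 195 193 199 200 183 142 146 152 148]
 [152 187 194  83 180 145 172 190 201 202 195 202 176 145 143]
 [ 71  70  88 178  82  68 180 179 154 200 200 193 201 201 149]
 [ 64  67  67  66  56 202 182 183 183 163 183 195 195 200 203]
 [ 62  53  54  67 131 184 191 194 192 191 180 166 189 202 206]
 [ 67 132 207  67 194 217 206 204 200 199 185 179 181 160 202]
 [ 61 139  74  70 201 199 213 216 207 205 203 175 149 164 174]
 [ 79  77  75  59 201 206 197 198 216 216 126 166 168 170 177]
 [201 207 180 189 203 203 198 205 145 168 174 170 179 175 177]]
```

```bash
python3 -c "
from h import *
for q in('s19','s20','s7'):
  g=cv2.cvtColor(ld(q)['frame'],cv2.COLOR_BGR2GRAY);g=cv2.resize(g[150:300,210:345],(45,30),interpolation=cv2.INTER_AREA)
  print(q);print('\n'.join(''.join(' .:-=+*#%@'[min(9,int(x)//20)] for x in r) for r in g))
a=ld('s20')
for r,l,z in((0,63,4),(0,-63,4),(0,63,130),(0,-63,130),(0,75,4),(0,-75,4),(-126,63,18),(-126,-63,18)):
  u,v=proj(a,F0+r*1e-3*r_+l*1e-3*l_+[0,0,z*1e-3]);print((r,l,z),'cell',((u-210)/3).round(),((v-150)/5).round())
"
```

```text
s19
%%#**********##**=:-::=****#***####**********
#*******#***#*#***+==+**##****####**##*****##
******#****#******+##+=*#***####**###****####
#**###***###***##*+#%+++***##**#####*########
**####***#*####*##*++=-***##*+++*####%%######
####***#*########*#*****###**+++++#%@@@@%##**
*##*****###**##*#*###**##****+++*##**%%#***#*
##%###**###*#***###***##**#***++++*##**##*#**
#%#*#****##***####**##***##*++***+++++++*###*
####****#****###***#**#*##****+*****+++++++*#
####*###**#####********#**#%%%#*+******++++++
****#****##*#***#****##**#%%%%%%#*+*****+++++
**##**##**##**#*****#*###**#%%%%%%#*+****++++
###**#***##*#**#**#*#%%%######%%%%%%#*+****+#
#####**########*###%%%%%%%%#####%%%%%%#*+***%
###***##*########%%%%@@%%%%%%%##*#%%%%%%#*+%%
*****#*####**###%%%%%%%@@%@#%%%%##*#%%%%%%%%#
***##*#*#**###%%%%%%%%%%%@@%%%%%%%####%%%%###
*****##**###%#%%%%%%%%%%%%%@@%%%%%##***######
***###****#**%%%%%%%%%%%%%%%@@@%%%#***#######
---*****##***+*%%%%%%%%%%%%%%%@@#**##########
-:----+#*=--*#**#%%%%%%%%%%%%%#**#*#######***
:::::---::=**#****#%%%%%%%%%%***##########***
-:--:::-=**#***##***#%%%%%%***########
[... 2573 characters left out ...]
%%####*****######
==----==-+##%%%%%%%%%%%%%%%%%%%##+***#*#####*
--=+***=--#%%#%%%%%%%%%%%@@%%%%%***######****
*****+=--:+%%%%%%%%%%%%%%%%%@@%***######*****
+++==---::=%%%%%%%%%%%%%%%%%%#***#####*******
-------:::=*#%%%%%%%%%%%%%%%****#####********
::::::::::+**+*#%%%%%%%%%%%****#######*******
:::::::::--*****+*#%%%%%%%***##**************
*+==::::=*=-**##**+**%###+***##***#**********
#****=:-:=*+=-****##*+**+*###********####****
**#***+-:--+=:=*###******###********%%%%#****
(0, 63, 4) cell 38.0 18.0
(0, -63, 4) cell 26.0 12.0
(0, 63, 130) cell 39.0 12.0
(0, -63, 130) cell 25.0 6.0
(0, 75, 4) cell 40.0 19.0
(0, -75, 4) cell 25.0 11.0
(-126, 63, 18) cell 25.0 25.0
(-126, -63, 18) cell 13.0 18.0
```

The board hadn't quite passed its balance point and tipped back face down in front of the rest. I'll bring the gripper back and lift it again, this time farther over.

```bash
python3 -m inch '[[[0.1,0,-0.6],[0,-0.1,0]],[[-0.3,0,-1.8],[0,-0.28,0]],[[-0.8,0,-3],[0,-0.46,0]],[[-1.3,0,-4.2],[0,-0.64,0]],[[-1.8,0,-5.4],[0,-0.82,0]],[[-2.14,0,-6.4],[0,-1,0]],[[-2.14,0,-6.7],[0,-1.18,0]],[[-2.14,0,-6.7],[0,-1.26,0]],[[-2.14,0,-6.7],[0,-1.26,0]],[[-2.14,0,-6.7],[0,-1.26,0]]]' 70 >/dev/null
python3 -c "
from h import *
st();f=grab('top','t21');plate('t21',330);print(rel(-.185,0,-.034))
g=cv2.cvtColor(f['frame'],cv2.COLOR_BGR2GRAY)
for v in(175,185,205,215):print(v,g[v,326:352].tolist())"
```

```text
t 30.25 r,l,z mm [-184.4   -1.2   65.1] F r,l,z [ 0.2  0.1 -0.7] tilt [ 0.   0.1 -0.5] w 0.82
[344 193  17   9  91] [-38.2  -1.2  18. ] (16.11806297302246, 6.158316612243652) 8.746162414550781
(array([-0.017,  0.05 ,  3.965]), array([-0.0004, -0.0009,  0.0085]))
175 [90, 82, 83, 120, 149, 149, 148, 154, 153, 147, 154, 147, 139, 72, 89, 92, 100, 99, 104, 132, 117, 121, 140, 135, 139, 141]
185 [141, 153, 97, 148, 137, 137, 142, 140, 137, 140, 139, 149, 72, 104, 103, 102, 105, 106, 130, 126, 130, 136, 140, 144, 137, 136]
205 [149, 144, 152, 149, 150, 142, 131, 133, 134, 111, 114, 113, 109, 109, 105, 92, 130, 124, 124, 124, 132, 147, 142, 140, 153, 151]
215 [138, 142, 142, 143, 140, 141, 144, 148, 81, 96, 97, 99, 103, 101, 88, 126, 123, 126, 125, 121, 123, 135, 139, 151, 148, 141]
```

```bash
python3 -m inch '[[[0,0,0.8],[0,0,0.008]],[[0,0,2],[0,0,0.008]],[[0,0,3.2],[0,0,0.008]],[[0,0,3.8],[0,0,0.008]],[[0,0,4.05],[0,0,0.008]],[[0.2,0,4.1],[0,0,0.008]],[[0.6,0,4.1],[0,0,0.008]],[[1,0,4.1],[0,0,0.008]],[[1.3,0,4.1],[0,0,0.008]],[[1.5,0,4.1],[0,0,0.008]]]' >/dev/null
python3 -m inch '[[[0.1,0,0],[0,0,0]],[[0.2,0,0],[0,0,0]],[[0.3,0,0],[0,0,0]],[[0.38,0,0],[0,0,0]],[[0.44,0,0],[0,0,0]],[[0.48,0,0],[0,0,0]],[[0.5,0,0],[0,0,0]],[[0.5,0,0],[0,0,0]],[[0.5,0,0],[0,0,0]],[[0.5,0,0],[0,0,0]]]' >/dev/null
python3 -c "
from h import *
st();grab('top','t22');plate('t22',330)"
```

```text
t 32.8 r,l,z mm [-136.5   -1.4  -37.1] F r,l,z [-14.1  -2.2   3. ] tilt [ 0.  -0.2 -0.1] w 0.82
[338 193  17   8  92] [-24.6  -0.4  18. ] (16.123003005981445, 6.073734283447266) 6.340191841125488
```

```bash
python3 -m inch '[[[0.01,0,-0.26],[0,0,0]],[[0.04,0,-0.52],[0,0,0]],[[0.08,0,-0.77],[0,0,0]],[[0.13,0,-1.03],[0,0,0]],[[0.2,0,-1.28],[0,0,0]],[[0.28,0,-1.52],[0,0,0]],[[0.4,0,-1.84],[0,0,0]],[[0.55,0,-2.16],[0,0,0]],[[0.72,0,-2.46],[0,0,0]],[[0.91,0,-2.75],[0,0,0]]]' >/dev/null
python3 -c "
from h import *
st()"
```

```text
t 34.1 r,l,z mm [-113.6   -1.6   32.4] F r,l,z [-12.1  -4.4   6.5] tilt [ 0.  -0.2 -0.1] w 0.83
```

```bash
python3 -m inch '[[[0.1,0,-0.14],[0,0,0]],[[0.21,0,-0.27],[0,0,0]],[[0.44,-0.01,-0.53],[0,0,0]],[[0.69,-0.02,-0.78],[0,0,0]],[[0.95,-0.02,-1],[0,0,0]],[[1.22,-0.02,-1.21],[0,0,0]],[[1.52,-0.02,-1.4],[0,0,0]],[[1.82,-0.02,-1.57],[0,0,0]],[[2.13,-0.02,-1.72],[0,0,0]],[[2.13,-0.02,-1.72],[0,0,0]]]' >/dev/null
python3 -c "
from h import *
st()"
```

```text
t 35.35 r,l,z mm [-59.1  -0.8  77.9] F r,l,z [-9.4 -5.7 18.2] tilt [-0.1 -0.2 -0.2] w 0.82
```

```bash
python3 -m inch '[[[0.16,0,-0.08],[0,0,0]],[[0.32,0,-0.15],[0,0,0]],[[0.49,0,-0.21],[0,0,0]],[[0.66,0,-0.26],[0,0,0]],[[0.99,0,-0.33],[0,0,0]],[[1.34,0,-0.38],[0,0,0]],[[1.68,0,-0.4],[0,0,0]],[[2.02,0,-0.4],[0,0,0]],[[2.3,0,-0.4],[0,0,0]],[[2.42,0,-0.4],[0,0,0]]]' >/dev/null
cat >> h.py <<'E'
def asc(q):
  f=grab('side',q);g=cv2.cvtColor(f['frame'],cv2.COLOR_BGR2GRAY);g=cv2.resize(g[160:290,240:370],(65,33),interpolation=cv2.INTER_AREA)
  print('\n'.join(''.join(' .:-=+*#%@'[min(9,int(x)//20)] for x in r) for r in g))
E
python3 -c "
from h import *
st();asc('s23')"
```

```text
t 36.6 r,l,z mm [ 2.6 -3.  83.7] F r,l,z [-4.1 -0.7 -1.2] tilt [ 0.1 -0.1 -0.1] w 0.82
*##*********=####+:::-:.::::::::::::::::*******######*####*******
####*****##*-##%#=-::--::.:::::::::::::+**#**###########*********
##**#**##*##++*##==-=-:::..:.::::::::::-#%#*##########***********
*######*##***++++=-+*+:::::::::-:.:::=++#%@%###*#####*******##***
##########**#********#*=::.-*+-:::..::-=+**+=*####*****##********
#***#*##*##**####**###*=:.::=*#+::-+=:::--++-:*******######****++
****#***#**###****###**+::.::-=+-::::--::::-:-++*####*###****+**+
#**#****#####****##*****=-....:----::*+:.::::=###****#*****==+**+
#*****#####****##*****#*=-.......:--:::::::::=**###********+=--==
****#####*****#******##*=-.........:-:::::-+**+++*###**********=-
**######*************#**=-..........==:::-*#%%#*++++*#******##***
##**##****#*******##****=:..........-=:::-==+*++++++++***********
**###***##*******#***#*+=::..........:....-===++++++=+*#*******##
###***##**#****#**###****+=-:........:...:===+++++++==+*#****####
#***#**###**##***##*********=-:.........:-===++**++*%#*##***#####
*###*###*###***##******
[... 464 characters left out ...]
******###********############*##*###***#
#######*##***##*#***##*******####**##**#############*##**####*##*
####**###**####***##********###***###*##########*#*****####*###**
*****#****####**###*******####***###############******##***##***#
***##****###**###*******#######################**#**#****###***#*
###****###***##*******##########*##########*#******#****##***#***
****#####***##*******######*##**############**********##***#***##
***###****####*****###**##*##**###########**#**#*****#****#**####
*####***#####*****###**#**#**##############**##****##*******###**
###***######*****##*###*##**#######**###*#**#****##********##***#
##***#####****#######*****########*###*####*****#*********#****#*
```

```bash
python3 -m inch '[[[0,0,-0.15],[0,0,0]],[[0,0,-0.4],[0,0,0]],[[0,0,-0.7],[0,0,0]],[[-0.2,0,-0.8],[0,0,0]],[[-0.8,0,-0.8],[0,0,0]],[[-1.8,0,-0.8],[0,0,0]],[[-2.8,0,-0.8],[0,0,0]],[[-3.8,0,-0.8],[0,0,0]],[[-4.8,0,-0.8],[0,0,0]],[[-5.6,0,-0.8],[0,0,0]]]' 0 >/dev/null
python3 -c "
from h import *
st();asc('s24')"
```

```text
t 37.9 r,l,z mm [-139.2   -2.4  104.3] F r,l,z [-0.5  0.1 -1.2] tilt [ 0. -0. -0.] w 0.0
-----:-=++*+=*###+==*#******#####****###*******######*####*******
-:-=+****+**-####=++******###*##**#####***#**###########*********
=*******+++*++*##==-+****###*++**####***#%#*##########***********
******++==-**++++--+***####**+++++*###%%%@@%%##*#####*******##***
**+==+==---=*********####***++++++++*#%@@%@@@%####*****##********
+++==-------*####**###******+++++*###**#%%%%#*********#*###****++
=-----==--::+*****###****#**+++++++*#%#****##**+*##*#*###****+**+
--====-:::::=****##****###*+++*++++++****+++*####****#*****==+**+
==---::--:::-***#*****####++++****++++++++++++**###********+=--==
::::::::::::+*#*******##*****+++******+++++++++++*###**********=-
:::::::::::=********##**##%%%#*+++*******+++++++++++*#******##***
:::::::::::+******#****#%%%%%%%#**++*********+++++++++***********
::::::::::-:+****#***#**#%%%%%%%%%#*+++******+++++++=+*********##
::-::::::===+**#**##%###**#%%%%%%%%%%*+++******++++++=+*#****####
-:::::::::+++***#%%%%#%%######%%%%%%%%%#*+++******+*%#*#****#####
*-::::::-:-=++=-=#%%%
[... 466 characters left out ...]
%%%%@@@@%%%*+****############*#**###***#
#####*+*#%%%%%%%%%%%%%%%%%%%%%%@@%*****#############*##**####*##*
#*##****+*#%%%%%%%%%%%%%%%%%%%%#***##*##########*#*****###**##***
*****#****+*#%%%%%%%%%%%%%%%%#*+*##*############******##***##***#
****#****##*++#%%%%%%%%%%%%#****###############**#**#*****#****#*
###****###****++#%%%##%%%#+**###*#########**#***********##***#***
****#####***##**+*#%%%%#+*#*##**############***********#*******##
***###****####*****+**+****##**###########**#**#*****#****#**####
**###***#####*****##***#**#**############*#**##****#********###**
*##***######*****######*#***#######**###*#*******##*************#
##***#####****######******########**##*####*****#*********#******
```

The lean was below the balance angle, so on release it rocked back face down. Next time I'll keep contact and push straight home. First I'll locate the board.

```bash
python3 -c "
from h import *
f=grab('top','t25');plate('t25',330)
g=cv2.cvtColor(f['frame'],cv2.COLOR_BGR2GRAY)
for v in(175,185,205,215):print(v,g[v,326:356].tolist())"
python3 -m inch '[[[-0.5,0.04,0],[0,0,0]],[[-1.3,0.08,0],[0,0,0]],[[-2,0.08,0.5],[0,0,0]],[[-2.3,0.08,1.6],[0,0,0]],[[-2.4,0.08,3],[0,0,0]],[[-2.4,0.08,4.2],[0,0,0]],[[-2.4,0.08,5],[0,0,0]],[[-2.4,0.08,5.4],[0,0,0]],[[-2.4,0.08,5.64],[0,0,0]],[[-2.4,0.08,5.64],[0,0,0]]]' 70 >/dev/null
python3 -c "
from h import *
st()"
```

```text
[343 193  17   8  91] [-35.5  -0.5  18. ] (16.123003005981445, 6.073734283447266) 6.340191841125488
175 [90, 79, 85, 123, 148, 148, 149, 156, 152, 148, 155, 148, 140, 76, 91, 91, 99, 84, 132, 120, 119, 135, 128, 127, 138, 144, 151, 149, 148, 154]
185 [141, 154, 97, 146, 138, 137, 141, 141, 138, 140, 140, 148, 71, 106, 102, 104, 107, 130, 128, 129, 136, 141, 144, 134, 135, 147, 143, 144, 151, 150]
205 [147, 144, 150, 148, 151, 141, 129, 131, 136, 108, 113, 115, 109, 107, 106, 127, 125, 124, 126, 141, 148, 139, 142, 153, 150, 148, 156, 150, 149, 151]
215 [137, 142, 144, 145, 141, 141, 145, 148, 82, 93, 96, 97, 102, 116, 122, 130, 120, 112, 117, 125, 136, 142, 152, 144, 142, 153, 158, 150, 148, 150]
t 39.25 r,l,z mm [-197.6    0.5  -36.1] F r,l,z [-0.2 -0.6 -0.3] tilt [-0.  -0.  -0.1] w 0.82
```

```bash
python3 -m inch '[[[0.5,0,0.04],[0,0,0]],[[1,0,0.04],[0,0,0]],[[1.5,0,0.04],[0,0,0]],[[1.8,0,0.04],[0,0,0]],[[2.05,0,0.04],[0,0,0]],[[2.25,0,0.04],[0,0,0]],[[2.4,0,0.04],[0,0,0]],[[2.5,0,0.04],[0,0,0]],[[2.56,0,0.04],[0,0,0]],[[2.56,0,0.04],[0,0,0]]]'  >/dev/null
python3 -c "
from h import *
st();grab('top','t26');plate('t26',330)"
```

```text
t 40.5 r,l,z mm [-1.365e+02 -1.000e-01 -3.730e+01] F r,l,z [-14.5  -2.9   1. ] tilt [ 0.  -0.3 -0.1] w 0.82
[338 193  17   8  91] [-24.4  -0.9  18. ] (16.123003005981445, 6.073734283447266) 6.340191841125488
```

Same state as before. Repeating the arc.

```bash
python3 -m inch '[[[0.01,0,-0.26],[0,0,0]],[[0.04,0,-0.52],[0,0,0]],[[0.08,0,-0.77],[0,0,0]],[[0.13,0,-1.03],[0,0,0]],[[0.2,0,-1.28],[0,0,0]],[[0.28,0,-1.52],[0,0,0]],[[0.4,0,-1.84],[0,0,0]],[[0.55,0,-2.16],[0,0,0]],[[0.72,0,-2.46],[0,0,0]],[[0.91,0,-2.75],[0,0,0]]]' >/dev/null
python3 -c "
from h import *
st()"
python3 -m inch '[[[0.1,0,-0.14],[0,0,0]],[[0.21,0,-0.27],[0,0,0]],[[0.44,-0.01,-0.53],[0,0,0]],[[0.69,-0.02,-0.78],[0,0,0]],[[0.95,-0.02,-1],[0,0,0]],[[1.22,-0.02,-1.21],[0,0,0]],[[1.52,-0.02,-1.4],[0,0,0]],[[1.82,-0.02,-1.57],[0,0,0]],[[2.13,-0.02,-1.72],[0,0,0]],[[2.13,-0.02,-1.72],[0,0,0]]]' >/dev/null
python3 -c "
from h import *
st()"
```

```text
t 41.8 r,l,z mm [-1.136e+02  1.000e-01  3.250e+01] F r,l,z [-12.8  -5.2   7.2] tilt [ 0.  -0.3 -0.1] w 0.82
t 43.05 r,l,z mm [-59.1   0.7  78. ] F r,l,z [-8.9 -8.4 18.9] tilt [-0.1 -0.2 -0.1] w 0.82
```

```bash
python3 -m inch '[[[0.16,-0.02,-0.08],[0,0,0]],[[0.32,-0.03,-0.15],[0,0,0]],[[0.49,-0.03,-0.21],[0,0,0]],[[0.66,-0.03,-0.26],[0,0,0]],[[0.99,-0.03,-0.33],[0,0,0]],[[1.34,-0.03,-0.38],[0,0,0]],[[1.68,-0.03,-0.4],[0,0,0]],[[2.02,-0.03,-0.4],[0,0,0]],[[2.3,-0.03,-0.4],[0,0,0]],[[2.42,-0.03,-0.4],[0,0,0]]]' >/dev/null
python3 -c "
from h import *
st()"
```

```text
t 44.3 r,l,z mm [ 2.9 -2.  83.6] F r,l,z [-3.5 -1.1 -1. ] tilt [ 0.1 -0.1 -0.1] w 0.82
```

```bash
python3 -m inch '[[[0.04,0,0.02],[0,0,0]],[[0.08,0,0.05],[0,0,0]],[[0.12,0,0.08],[0,0,0]],[[0.16,0,0.11],[0,0,0]],[[0.2,0,0.14],[0,0,0]],[[0.24,0,0.17],[0,0,0]],[[0.28,0,0.2],[0,0,0]],[[0.32,0,0.2],[0,0,0]],[[0.32,0,0.2],[0,0,0]],[[0.32,0,0.2],[0,0,0]]]' >/dev/null
python3 -c "
from h import *
st();asc('s27')"
```

```text
t 45.55 r,l,z mm [11.3 -1.5 79.1] F r,l,z [-0.7  0.3  0.2] tilt [-0.   0.  -0.1] w 0.81
**#*********=##%#+=-:::-:..::::::::::::::=*****######*####*******
####****###*-##%#=++-::--:..:::::::::::::*#**###########*********
##**##*#####++*##==-+++:::.:::::::::::::-=############***********
*######*##***++++==+***+--:::::::::.:::=++#%%#**#####*******##***
##########**#********###+-:::=**-:::.:::-=+**=-+##*****##*#******
#***#######**####**####**-.:::=+*-::==-:::--+=:-*****##*###****++
****#***#**###****###****=::..::==-::::==::::::=*####*###****+**+
#*##**#######****##****#*+-:.....:---:-+-::::::*#****#*****==+**+
#****######****##*****##*+-........:::::::::-:-*###********+=--==
****#####*****#****#*###++:.....:....:-:::::=*##**###**********=-
########************##**+=::.........:=-:::=+*##++++*#****#*##***
##**##****#*******##***#+-....:..:...:--:::-=+==++++++***#*******
**###***##*******#***#**+-::..:......:...:.=+==+++++=+*********##
###***##**#****#**###****++-::..:::..:.::::++=+++++++=+*#****####
#***##*###**##***##*********+=-:::::.:.:::=++=+**++*%#*##***#####
*###*###**##***##*****
[... 465 characters left out ...]
******###**#*****############*##*###***#
##########***##*#***##*******####**##**#############*##**####*##*
#####*###**####***##********###***###*##########*#*****####*###**
#****##***####**###*******####***###############******##***##***#
***##***####**###*******#######################**#**##***###***#*
###****###***###******##########*##########*#******#****##***##*#
****#####***##*******######*##**############**********##***#***##
***###****####*****###**#**##**###########**#**#*****#****#**####
**###**######*****###**#**#**############*#**##****#********###**
###***######*****######*##**#######**###*#**#****##********##***#
##***#####***########*****########**##*####****##*********#****#*
```

```bash
python3 -m inch '[[[0.04,0,0.08],[0,0,0]],[[0.08,0,0.16],[0,0,0]],[[0.12,0,0.24],[0,0,0]],[[0.17,0,0.32],[0,0,0]],[[0.22,0,0.4],[0,0,0]],[[0.27,0,0.48],[0,0,0]],[[0.32,0,0.5],[0,0,0]],[[0.36,0,0.5],[0,0,0]],[[0.4,0,0.5],[0,0,0]],[[0.4,0,0.5],[0,0,0]]]' >/dev/null
python3 -c "
from h import *
st()"
```

```text
t 46.85 r,l,z mm [21.  -1.8 66.5] F r,l,z [-1.5 -0.7 -1. ] tilt [ 0.  -0.  -0.1] w 0.82
```

```bash
python3 -m inch '[[[0.05,0,0],[0,0,0]],[[0.1,0,0],[0,0,0]],[[0.15,0,0],[0,0,0]],[[0.2,0,0],[0,0,0]],[[0.24,0,0],[0,0,0]],[[0.28,0,0],[0,0,0]],[[0.28,0,0],[0,0,0]],[[0.28,0,0],[0,0,0]],[[0.28,0,0],[0,0,0]],[[0.28,0,0],[0,0,0]]]' >/dev/null
python3 -c "
from h import *
st();asc('s28')"
```

```text
t 48.1 r,l,z mm [24.3 -1.6 66.7] F r,l,z [-15.9  -1.6   2. ] tilt [ 0.1 -0.4 -0. ] w 0.81
*##*********=##%#+==*#=.:-::.:.:::::::::::::+**######*####*******
####*****##*=##%#=++***:::--:..::::::::::::=*###########*********
##**##*#####++*##==-+***+=::......::::::::--*#########******#****
*######*##***++++=-+***##*--::::::::::..:-++*##**####*******##***
##########**#********####*+=::.:==-::::.:::-+++=-=*****##********
#***####*##**####**####****=:::::-**::-==::::-==--****#*###****++
****#***#**###****###****#*+::.::.:--::::-=::::::=###*###****+**+
####**#*#####****##****###*+:......::.:::-=:.::::+***##****==+**+
#****######****##***#####*+=:.:::.:....::::::::--###*******+=--==
****#####*****#****#*###**+:.:.::.::::.:--::::-=*####**********=-
########************##****=::::.::::::::=-::::+++=++*#******##***
##*###****#*******##***#*+::::::::::.:.:--:::=++++++++***#*******
**###***##******##***#***+=:::::::::.:::::::-+*+++++=+*********##
###***##**#****#**###*****++=-::::::::::::::+*+++++++=+*#****####
#***#**##***##***##**********++-:::::::::::=**+++++*%#*##***#####
*##**###*###***##***
[... 467 characters left out ...]
******###**##***#############*#**###***#
##########***##*#***##*******####***#**#############*##**####*##*
####**###**####***##********###***###*##########*#**#**####*###**
#****#****####**###*******####***##*############******##***##***#
***##****###**###*******#######################**#**#****###***#*
###****###***##*******##########*##########*#******#****##***##*#
****#####***###******######*##**############**********##***#***##
***###****####*****###**#**##**###########**#**#*****#****#**####
**###***#####*****###**#**#**##############**##****##*******###**
###***######*****######*##**#######**###*#**#****##********##***#
##***#####***########*****########**##*####*****#*********#****#*
```

16 N and stopped at the flush position. I'll withdraw straight back and check.

```bash
python3 -m inch '[[[-0.2,0,0],[0,0,0]],[[-0.4,0,0],[0,0,0]],[[-0.7,0,0],[0,0,0]],[[-1.4,0,0],[0,0,0]],[[-2.4,0,0],[0,0,0]],[[-3.4,0,0],[0,0,0]],[[-4.6,0,0],[0,0,0]],[[-5.8,0,0],[0,0,0]],[[-7,0,0],[0,0,0]],[[-8,0,0],[0,0,0]]]' >/dev/null
python3 -c "
from h import *
st();asc('s29');grab('top','t29');f=ld('s29')
def pt(s,n,l): # slope, out from panel, lateral mm
  a=np.radians(20);return F0+r_*(15+s*np.sin(a)-n*np.cos(a))*1e-3+l_*l*1e-3+[0,0,(4+s*np.cos(a)+n*np.sin(a))*1e-3]
for nm,a in(('top face +l',(126,18,63)),('top back +l',(126,0,63)),('top face -l',(126,18,-63)),('bot face +l',(0,18,63)),('bot face -l',(0,18,-63)),('nose+17',(119,20,17)),('nose-17',(119,20,-17)),('tongue+',(129,36,17)),('tongue-',(129,36,-17))):
  p=proj(f,pt(*a));print(nm,((p-[240,160])/[2,130/33]).round(1),proj(ld('t29'),pt(*a)).round(1))
t=cv2.cvtColor(ld('t29')['frame'],cv2.COLOR_BGR2GRAY)[150:240:2,290:365]
print('\n'.join(''.join(' .:-=+*#%@'[min(9,int(x)//20)] for x in r) for r in t))
"
```

```text
t 49.4 r,l,z mm [-173.9   -1.4   66.9] F r,l,z [ 0.6 -0.1 -0.3] tilt [-0. -0. -0.] w 0.82
#*+-+***+==+=##%#+==*##*****######**#####***#**############******
***=-+++++=+=##%#=++******#######*#####***##*###########*********
++++=-++++=*++*##==-+***####***#%%###***%%############*****##****
++++=-=====+*++++==+***####**+++*#%%##%%@@@%%##*#####****#**##***
=====--==--=*********####****+:-=+***#%@@@@@@%%###*****##*##*****
===---------*####**####*****+-:::-*##***#%%%##****##*##*###****++
--------==*###****###****#*+=::::::-+###**####***####*####***+**+
--=+****#####****##****###*+-:::::::::=+++*##%###****##****==+**+
**+=*######****##****####*+=:::::::::::::-=++*#%%###*******+=--==
*++==####*****#***##*###**+:::::::::::::::::=++**####**********=-
++=--+##****#*******##****=:::::::::::::::::::+++=++*#***##*##***
==----****#*******##***#*+:::::::::::::::::::=*+++++++***#*#*****
----::+*##******##***#***+=:::::::::::::::::-+*+++++=+*#*******##
=-::::=***#****#**###*****++=-::::::::::::::+*+++++++=+*##***####
-:::::-*##**##***##**********+=-:::::::::::=**+++*+*%#*##***#####
::::::+#**##***##***
[... 4213 characters left out ...]
+======++++++==+
+=+++++++++++++++=--==**%%#%*--=+*#########=+++++++++++++++++++++++++++++++
+++++++******+*+*++*+*+++++++++++==+=***%*#=**********+++++++++++++**++++++
++++++++++++++++++++++++++++++++++++++++++++++++++***++++**++************++
+++++++=====++++++++++++++========+=++++========++++++++++=======++++++++++
*+**********+***********+++**********++*+++++++++++++++++++++++++++++++++++
****+*+***********+++++++************++++++++++++**+++++++++***+*****+*****
**********+++++==++++++++++++++++++++++++++++++++++++++++++++++++++++++++++
++********+++++++++++++++++++++++++++++++++++++++++++=+++++++++++++++++++++
+++++++*+++++++++++++++++++++++++++++++++++++++++++++++++++++++++++++++++++
```

```bash
python3 -c "
from h import *
for a,b,(x0,x1,y0,y1) in(('top1','t29',(303,332,174,200)),('side1','s29',(303,345,162,192))):
  A=ld(a)['frame'][y0:y1,x0:x1];B=ld(b)['frame'][y0:y1,x0:x1]
  for n,I in((a,A),(b,B)):
    h=cv2.cvtColor(I,cv2.COLOR_BGR2HSV);m=(h[...,1]<60)&(h[...,2]>120);v,u=np.nonzero(m);print(n,m.sum(),u.min()+x0,u.max()+x0,v.min()+y0,v.max()+y0,u.mean()+x0,v.mean()+y0)
print('bystanders diff',[int((cv2.absdiff(ld('top1')['frame'],ld('t29')['frame']).max(2)[y-14:y+14,x-14:x+14]>40).sum()) for x,y in((262,278),(305,263),(396,130))])
"
```

```text
top1 327 303 328 175 194 314.88990825688074 185.38532110091742
t29 328 303 328 175 194 314.5335365853659 185.1890243902439
side1 291 307 337 169 189 321.41237113402065 179.2405498281787
s29 306 307 337 169 188 321.3954248366013 179.10784313725492
bystanders diff [0, 0, 0]
```

The clip is back in its shut position over the board's edge, the board is flush, and the bystanders haven't moved. Handing in.

```bash
python3 -c "
from h import *
print(env.job_done());st()"
```

```text
the job is handed in; nothing more can be done
None
the job is handed in; nothing more can be done
```

I handed the job in at about 49.5 s: in the last camera images the slate board leans flush against the rest, near its middle and face out, with the clip shut over its top edge and the mug, shaker and jar unmoved, though the board fell back face down twice before the third lift held.

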